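# Blank the spectrophotometer

## Robot

A 6-joint arm with a two-finger parallel gripper is mounted at the origin on the work surface. World frame = base frame: x ahead of the robot, y to its left, z up, the work surface at z = 0. Lengths are in m, angles in rad, forces in N, time in s.
With the tool pointing down it reaches from about 0.35 to 0.775 m from the base axis. Payload 7.3 kg.
Tool frame: the origin (TCP) lies at the very end of the fingers, on their centre line; the grasp point (between the pads) lies 19 mm behind it; z points along the fingers, y is the line along which they close (so a half turn about z gives the same grasp; the last joint's range is limited). The gripper opens to 92 mm and grips with 3 to 60 N. Pads are 19 mm wide; open, the fingers measure 130 mm over their backs; the gripper's body (75 mm by 190 mm) begins 47 mm behind the grasp point.
Start: joints at [-1.348, 0.342, 1.524, -0, 1.275, -0.146], TCP at [0.189, -0.49, 0.227] pointing down, gripper open.
Joint ranges: [-2.53, 2.53], [-0.77, 2.02], [0.04, 2.7], [-1, 4.14], [0.28, 2.66], [-3.11, 3.11]. Speed limits (rad/s): [2.57, 2.57, 3.14, 3.14, 3.14, 3.14].

## Interface

Orientations are given as [roll, pitch, yaw] about the fixed x, y, z axes, in that order (R = Rz(yaw) Ry(pitch) Rx(roll)).
In Python, from cell import * gives the robot as it stands.
- The arm moves only by the tool step_arm, never from a script. Its argument "commands" is a list of rows, each a list of 7 numbers: the opening, from 0 (shut) to 1 (fully open), then the shift along the world's x, y, z in cm, then the turn, a rotation vector about the world's x, y, z in rad. A call has 1 to 5 rows; each row is the pose to reach, as a shift and turn from the pose commanded when the call began; what a row does not reach only later rows make up. A row lasts 1/12 s, in which the tool goes at most 41.7 mm and 7.16 degrees, less where a joint would pass 70% of its speed; a pose out of reach is approached as far as the arm can. A call with a gripper value outside its range is refused whole. The fingers move at their own pace and stop on an object; "grip_force" is the grip in N (left out, the last holds). Time passes only in rows, so rows that repeat a pose let the fingers close. It gives the time, the measured TCP pose, the force, the opening and the grip force at its end, in the units of the state.
- observe(): the state, without advancing time (a new reading comes with each control period).
- read_camera(name): name is "scene" or "side" or "wrist"; returns the picture (384x512x3 uint8, red, green, blue); there is no depth.
- camera_model(name): a dict with "vfov" (degrees; the focal length in pixels is half the picture's height over the tangent of half this angle, whatever the lens; pixels are square), "cx", "cy" (the principal point, pixels), "world_to_cam" (4x4, takes a point from world to camera coordinates). Camera axes: x right, y up, looking along -z (the intrinsics and any distortion apply to the point x, -y, -z); pixel columns grow to the right and rows downward; lengths in m; the calibration is good to about 2 mm. A picture is of the moment at which its call begins: read the wrist's pose just before it. camera_model takes no time and is no camera call; for the wrist camera it gives the pose at the moment of the call.
- hand_in(): hands the job in; it is judged then, once.
The state is a dict: "time": time; "qpos": joint angles; "qvel": joint speeds; "joint_efforts": joint torques, N m; "tool_pos": TCP position; "tool_rot": TCP orientation; "contact_force": force on the tool from outside, world axes, zero at the start; "torque": the same for the moment, N m; "opening": finger opening in m; "grip_force": force on a finger pad.
Only numpy, scipy, OpenCV 4.12 (cv2) and the standard library are available. Lean on these libraries where they do the work, as an engineer would, in place of code of your own. Each camera call takes 0.05 s, during which the arm holds its last target. There are 200 camera calls.

## Task

Get the spectrophotometer ready and zero it on the blank: push the cell-changer rod at its front fully home by its knob, and push the open sample-compartment lid down until it is fully shut, without letting it slam. Only when both are home, press the long zero key - the widest of the four keys on the sloping panel - right down and let it go. Do it all gently with the fingertips: grip nothing, do not draw the rod right out or throw the lid back, keep off the glass cells and the other keys, and leave the things around the instrument where they stand.

Things in the scene. Friction and masses are not known exactly. Their poses are not given: they have to be found in the camera images.
- spectro: Spectrophotometer, 460 wide (y), 330 deep (x), fixed. Origin: on the bench below the middle of its front face; x to the back, y to the operator's left, z up; offsets (x, y, z) in mm use this frame. Sample compartment x 0 to 170, y -130 to 50, rim 142 high; left of it the key panel, 90 high in front, rising at 0.30 rad; from x 190 on 170 high, with a pad to 182; right end 142 high, dial to 166.
- cell_rod (a joint): How far the cell-changer rod is drawn out of the front face, m: 0 = fully home against its stop, about 0.02 to 0.045 at the start, over 0.055 = drawn right out. It slides level along the instrument's x axis (pushed towards +x it goes in) with about 3 N of friction and stays where it is left.
- rod_knob (a point): Centre of the front (operator's) face of the rod's round aluminium knob, 22 mm in diameter, 14 mm long, standing level at the end of an 8 mm steel rod. With the rod home it is at (-58, -40, 75); the knob thus stays 44 mm clear of the front face.
- cells (a point): Four-cell carriage on the inner end of the rod, inside the compartment: a 66 mm row of four 12.5 mm square glass cells, tops 102 mm above the bench. Not to be touched. This point: middle of the cells' tops.
- lid (a joint): Opening angle of the compartment lid, rad: 0 = shut, about 0.7 to 1.2 at the start, over 1.35 = thrown back. The hinge is stiff (0.32 N m of friction): the lid stays where it is left and must be pushed all the way down; 1 to 3 N near its front edge moves it.
- lid_hinge (a point): Middle of the lid's hinge line (along the instrument's y), at (170, -40, 142). The lid is a grey slab 184 wide, 14 thick, reaching 165 forward (-x) of the hinge when shut, plus a 70 wide lip 11 long; the hinge line lies in its lower face, its outer (upper) face is 14 above that, 156 above the bench when shut. Opening swings the front edge up and back.
- lid_edge (a point): Middle of the front edge of the lid's outer face (165 from the hinge line); it moves with the lid.
- zero_key (a joint): How far the long key is pressed, m: 0 = up, 0.004 = right down. Sprung: 1.5 N to start, 5.5 N right down, and it comes back by itself. It moves square to the sloping panel.
- zero_key_top (a point): Centre of the top of the long zero key, 36 wide (y) by 22 deep, off-white like the others, standing 8 above the panel, the rightmost and widest of the four keys. At (53, 87, 115) when up.
- key_b (a joint): Press of the small square key (16 by 16 mm) next to the long one on its left, 47 mm from it centre to centre, m; leave alone.
- key_c (a joint): Press of the next small key to the left (30 mm on), m; leave alone.
- key_d (a joint): Press of the leftmost small key (30 mm on), m; leave alone.
- cuvette_box: Loose white plastic box, 55 by 105 by 36 high, on the bench in front of the key panel. Origin: centre of its underside.
- dropper: Loose amber dropper bottle, 38 in diameter, 85 high, on the bench before the front face, right of the rod. Origin: centre of its underside.
- tissue_box: Loose cardboard box, 75 by 115 by 45 high, on the bench, left of the instrument's front. Origin: centre of its underside.
- cup0: Loose clear plastic cup, 86 in diameter, 115 high, on the bench to the right. Origin: centre of its underside.
- cup1: As cup0.
- cup2: As cup0.
- wash_bottle: Loose white wash bottle, 68 in diameter, 205 high with its bent spout, on the bench to the left. Origin: centre of its underside.

How it is judged:
By the outcome, as a careful person would: the job done as asked, in the order asked, and still so for the second after the job is handed in, with the robot touching nothing.
It also fails if it takes over 61 s, if anything falls off the work surface, if the arm or the gripper's body presses on something with over 40 N, if the wrist force passes 120 N, or if a joint passes its speed limit or range.

## Working session

There is one attempt and no reset: what is moved stays moved. The work goes in short steps, Python scripts to look and compute and a tool call to move; the robot and the scene stay as the last step left them, time stands still between calls to the robot, and variables do not carry over. Pictures are saved under pics/ and viewed, at most 10 in all, crops included, and the job is handed in when it is done.

Besides the shell and the picture viewer there is one more tool, called after "Emit:" as name([rows], argument=value, ...), one row to a line, values as JSON. step_arm: Moves the arm, as the interface text tells. Its arguments: {"type":"object","properties":{"commands":{"type":"array"},"grip_force":{"type":"number"}},"required":["commands"]}

```bash
mkdir -p pics
python3 - <<'E'
from cell import *
import cv2,numpy as np
s=observe();print(s['time'],s['tool_pos'],s['tool_rot'],s['opening'])
for n in("scene","side"):
    im=read_camera(n);cv2.imwrite(f"pics/{n}0.png",cv2.resize(im[:,:,::-1],(800,600),interpolation=cv2.INTER_CUBIC))
    np.save(f"pics/{n}0.npy",im)
    m=camera_model(n);print(n,{k:(np.round(v,4).tolist() if not isinstance(v,str) else v) for k,v in m.items()})
m=camera_model("wrist");print({k:np.round(v,4).tolist() if not isinstance(v,str) else v for k,v in m.items()})
E
```

```text
0.0 [ 0.1891756  -0.48928961  0.22604456] [-3.14008043e+00 -2.24924234e-04  3.68758268e-01] 0.09188781706941485
scene {'vfov': 47.5378, 'cx': 256.8325, 'cy': 191.6761, 'world_to_cam': [[0.9226, 0.3858, 0.0019, -0.4862], [-0.2807, 0.6679, 0.6893, 0.0834], [0.2647, -0.6364, 0.7245, -1.8389], [0.0, 0.0, 0.0, 1.0]]}
side {'vfov': 57.6598, 'cx': 260.4212, 'cy': 183.0676, 'world_to_cam': [[-0.9111, -0.4119, -0.0146, 0.4806], [0.3015, -0.6904, 0.6576, -0.2509], [-0.281, 0.5948, 0.7532, -1.3391], [0.0, 0.0, 0.0, 1.0]]}
{'vfov': 67.7208, 'cx': 256.0739, 'cy': 189.3765, 'world_to_cam': [[0.3615, -0.9324, -0.0018, -0.5239], [0.8923, 0.3465, -0.2895, 0.037], [0.2705, 0.103, 0.9572, -0.3917], [0.0, 0.0, 0.0, 1.0]]}
```

View pics/scene0.png

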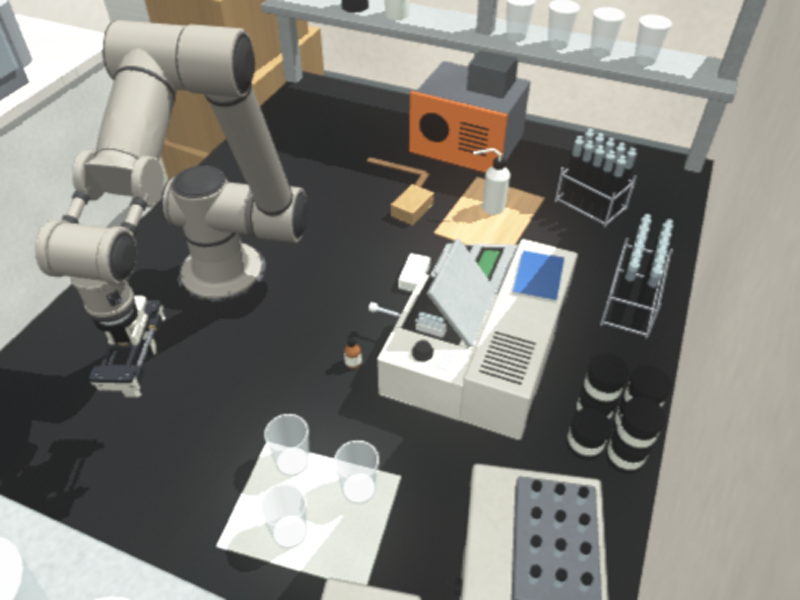

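View pics/side0.png

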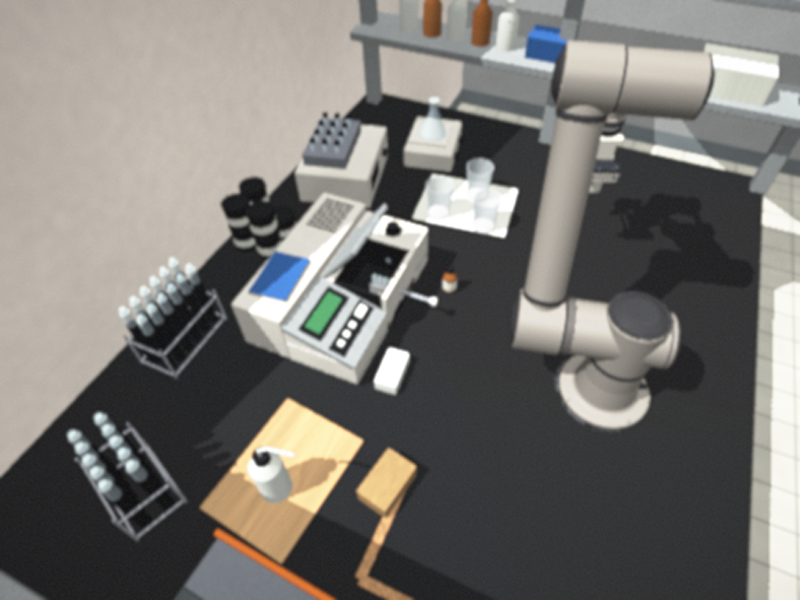

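Run:
```python
import cv2,numpy as np
a=np.load("pics/side0.npy")[118:247,145:290];b=np.load("pics/scene0.npy")[145:285,230:375]
f=lambda i:cv2.resize(i[:,:,::-1],None,fx=4,fy=4,interpolation=cv2.INTER_CUBIC)
cv2.imwrite("pics/a.png",f(a));cv2.imwrite("pics/b.png",f(b))
```

```text
(no output)
```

View pics/a.png

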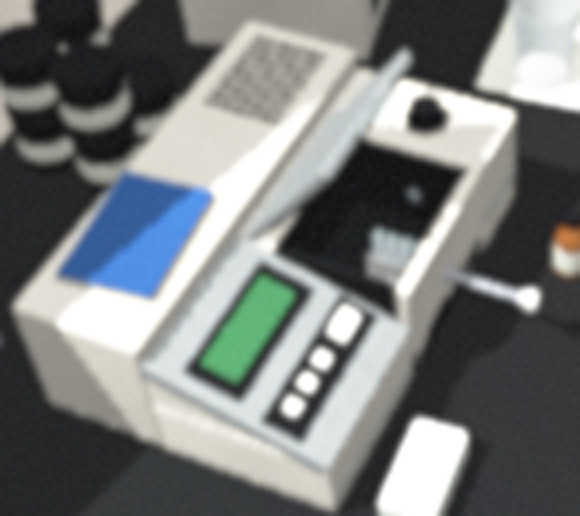

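View pics/b.png

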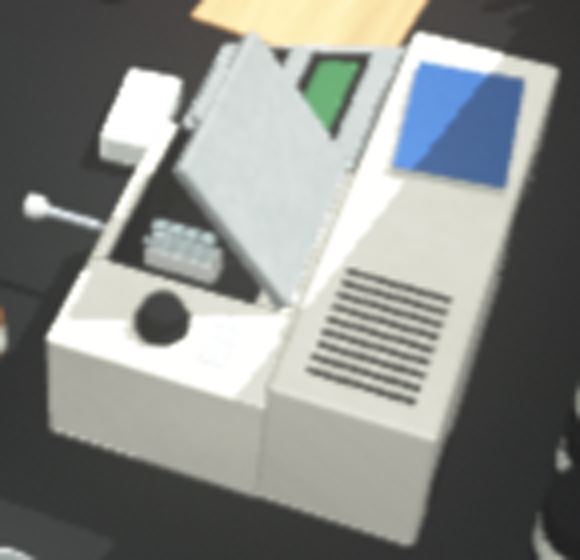

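The side crop shows the keys at (345,325), (321,359), (308,382) and (293,407), the front-right top corner at (517,115), and the knob at (532,298). The scene crop shows the knob at (32,207), the front-right top corner at (50,340), the rear corners at (437,437) and (558,70), and the lid's front edge from (180,170) to (253,37).

```bash
cat > h.py <<'E'
from cell import *
import numpy as np
def ray(n,u,v,m=None):
    m=m or camera_model(n);f=192/np.tan(np.radians(m['vfov'])/2)
    T=np.array(m['world_to_cam']);R=T[:3,:3]
    d=R.T@np.array([(u-m['cx'])/f,-(v-m['cy'])/f,-1]);return -R.T@T[:3,3],d/np.linalg.norm(d)
def onz(n,u,v,z,m=None):
    c,d=ray(n,u,v,m);return c+d*(z-c[2])/d[2]
def tri(*r):
    A=sum(np.eye(3)-np.outer(d,d) for c,d in r);b=sum((np.eye(3)-np.outer(d,d))@c for c,d in r)
    p=np.linalg.solve(A,b);return p,[round(1e3*np.linalg.norm(np.cross(p-c,d)),1) for c,d in r]
def fit(L,W):
    L=np.array(L)[:,:2];W=np.array(W)[:,:2];l=L-L.mean(0);w=W-W.mean(0)
    a=np.arctan2((l[:,0]*w[:,1]-l[:,1]*w[:,0]).sum(),(l*w).sum());c,s=np.cos(a),np.sin(a);R=np.array([[c,-s],[s,c]])
    t=W.mean(0)-R@L.mean(0);return a,t,R,1e3*(L@R.T+t-W)
E
python3 - <<'E'
from h import *
S=lambda x,y:("side",145+x/4,118+y/4)
C=lambda x,y:("scene",230+x/4,145+y/4)
P=[(53,87,115,S(345,325)),(53,134,115,S(321,359)),(53,164,115,S(308,382)),(53,194,115,S(293,407)),(0,-230,142,S(517,115)),(0,230,90,S(322,466)),
(0,-230,142,C(50,340)),(330,-230,170,C(437,437)),(330,230,170,C(558,70))]
L=[np.array(p[:3])/1e3 for p in P];W=[onz(*p[3],p[2]/1e3) for p in P]
a,t,R,e=fit(L,W);print("yaw",a,"t",t);print(np.round(e,1).tolist())
k,r=tri(ray(*S(532,298)),ray(*C(32,207)));q=R.T@(k[:2]-t);print("knob",k,r,q)
# lid corners in scene: intersect ray with circle r=.1656 about hinge in plane y=const
for x,y,ly in((180,170,-.132),(253,37,.052)):
    c,d=ray(*C(x,y));c2=np.r_[R.T@(c[:2]-t),c[2]];d2=np.r_[R.T@d[:2],d[2]]
    p=c2+d2*(ly-c2[1])/d2[1];print("lid corner",p,np.arctan2(p[2]-.142,.17-p[0]),np.hypot(p[2]-.142,.17-p[0]))
print("cams",ray("scene",0,0)[0],ray("side",0,0)[0])
for n,p in dict(zero=(.053,.087,.115),hinge=(.17,-.04,.142)).items(): print(n,R@p[:2]+t)
E
```

```text
yaw 0.010993679813396107 t [0.55678857 0.01117712]
[[4.2, -3.0], [1.9, -2.1], [3.1, -1.1], [3.7, -2.0], [3.4, -4.9], [-4.1, 0.5], [-9.0, 3.8], [-2.2, -0.8], [-1.0, 9.7]]
knob [ 0.46351207 -0.0346177   0.07357953] [np.float64(0.9), np.float64(0.9)] [-0.09377431 -0.04476662]
lid corner [ 0.08128716 -0.132       0.27498846] 0.982513369179677 0.1598621235559642
lid corner [0.08092754 0.052      0.26550473] 0.9459788708301273 0.152273834686023
cams [ 0.95862746 -1.03848173  1.27571084] [0.13723811 0.82120804 1.18057634]
zero [0.60882893 0.09875451]
hinge [ 0.72721803 -0.02695158]
```

Front face is at x≈0.557 m, y≈0.011, with yaw≈0.011. The knob is at (0.4635, -0.035, 0.074), so the rod is about 36 mm out. The lid is open about 0.97 rad. Moving in with the fingers shut.

Emit:
step_arm([
  [0,1.9,3.5,0,0,0,-0.1],
  [0,3.8,7,0,0,0,-0.2],
  [0,5.7,10.5,0,0,0,-0.3],
  [0,7.6,14,0,0,0,-0.36],
  [0,9.5,17.5,0,0,0,-0.36],
])

```text
time: 0.52
tool_pos: [0.2845, -0.3129, 0.2264]
tool_rot: [-3.141, 0.0, 0.005]
contact_force: [1.9, -0.1, 0.3]
opening: 0.0634
grip_force: 0.0
```

Emit:
step_arm([
  [0,1.9,3.5,0,0,0,0],
  [0,3.8,7,0,0,0,0],
  [0,5.7,10.5,0,0,0,0],
  [0,7.6,14,0,0,0,0],
  [0,9.5,17.5,0,0,0,0],
])

```text
time: 0.93
tool_pos: [0.3796, -0.1378, 0.2267]
tool_rot: [3.142, 0.0, 0.008]
contact_force: [1.0, -1.0, 0.6]
opening: 0.0297
grip_force: 0.0
```

Emit:
step_arm([
  [0,1.7,3.5,0,0,0,0],
  [0,3.4,7,-1,0,0,0],
  [0,4.2,10.4,-2,0,0,0],
  [0,4.2,10.4,-2,0,0,0],
  [0,4.2,10.4,-2,0,0,0],
])

```text
time: 1.35
tool_pos: [0.4209, -0.034, 0.206]
tool_rot: [-3.141, 0.002, 0.013]
contact_force: [0.4, 0.3, 0.4]
opening: 0.0007
grip_force: 0.0
```

Run:
```python
from h import *
import cv2
s=observe();print(s['time'],s['tool_pos'],s['tool_rot'],s['opening'],s['contact_force'])
m=camera_model("wrist");im=read_camera("wrist");np.save("pics/w1.npy",im)
import pickle;pickle.dump(m,open("pics/w1.pkl","wb"))
cv2.imwrite("pics/w1.png",cv2.resize(im[:,:,::-1],(800,600)))
print(ray("wrist",256,192))
```

```text
1.35 [ 0.42092752 -0.0340042   0.20602887] [-3.14129259e+00  1.96704823e-03  1.31875765e-02] 0.0006637141164394932 [0.43795647 0.33413123 0.37037432]
(array([ 0.49965443, -0.03410542,  0.36496178]), array([-0.29955959, -0.00293347, -0.95407308]))
```

View pics/w1.png

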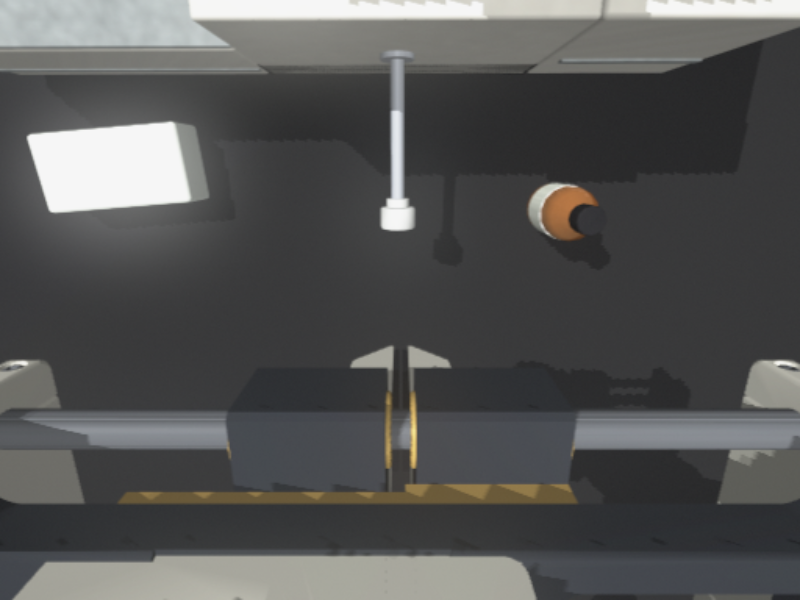

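The wrist view shows the knob at (398,217), in line with the closed fingertips at (400,~350). The dropper at (565,212) and the white box at (120,165) are clear of the path. I'll go down in front of the knob and push.

Emit:
step_arm([
  [0,0,0,-3.5,0,0,0],
  [0,0,0,-7,0,0,0],
  [0,0,0,-10.5,0,0,0],
  [0,0.3,0,-13.8,0,0,0],
  [0,0.8,0,-13.8,0,0,0],
])

```text
time: 1.82
tool_pos: [0.4254, -0.0364, 0.0644]
tool_rot: [-3.139, 0.01, 0.006]
contact_force: [-1.8, -0.2, -0.7]
opening: 0.0003
grip_force: 0.0
```

Emit:
step_arm([
  [0,1,0,0,0,0,0],
  [0,2,0,0,0,0,0],
  [0,2.7,0,0,0,0,0],
  [0,3.4,0,0,0,0,0],
  [0,4,0,0,0,0,0],
])

```text
time: 2.23
tool_pos: [0.47, -0.0367, 0.0698]
tool_rot: [3.141, -0.001, 0.008]
contact_force: [-3.9, -1.6, 1.5]
opening: 0.0005
grip_force: 1.8
```

Emit:
step_arm([
  [0,0.5,0,0,0,0,0],
  [0,1,0,0,0,0,0],
  [0,1.4,0,0,0,0,0],
  [0,1.7,0,0,0,0,0],
  [0,1.7,0,0,0,0,0],
])

```text
time: 2.65
tool_pos: [0.4872, -0.0356, 0.0689]
tool_rot: [3.142, -0.001, 0.009]
contact_force: [-0.0, 0.1, -0.4]
opening: 0.0003
grip_force: 0.0
```

Emit:
step_arm([
  [0,0.1,0,0,0,0,0],
  [0,0.2,0,0,0,0,0],
  [0,0.2,0,0,0,0,0],
])

```text
time: 2.9
tool_pos: [0.4882, -0.0355, 0.0687]
tool_rot: [-3.141, 0.0, 0.009]
contact_force: [-1.4, 1.0, 1.4]
opening: 0.0005
grip_force: 1.2
```

Emit:
step_arm([
  [0,0.1,0,0,0,0,0],
  [0,0.2,0,0,0,0,0],
  [0,0.3,0,0,0,0,0],
  [0,0.3,0,0,0,0,0],
])

```text
time: 3.23
tool_pos: [0.4895, -0.0355, 0.0686]
tool_rot: [-3.141, 0.004, 0.009]
contact_force: [-8.8, -0.4, 5.9]
opening: 0.0004
grip_force: 4.4
```

Emit:
step_arm([
  [0,0.1,0,0,0,0,0],
  [0,0.2,0,0,0,0,0],
  [0,0.2,0,0,0,0,0],
])

```text
time: 3.48
tool_pos: [0.4895, -0.0355, 0.0685]
tool_rot: [-3.141, 0.008, 0.01]
contact_force: [-15.3, -1.1, 13.3]
opening: 0.0002
grip_force: 7.8
```

The stop was reached at the predicted place, with the force rising. Backing off and going over the lid.

Emit:
step_arm([
  [0,-2,0,0,0,0,0],
  [0,-4.5,0,0,0,0,0],
  [0,-4.5,0,4,0,0,0],
  [0,-4.5,0,8,0,0,0],
  [0,-4.5,0,12,0,0,0],
])

```text
time: 3.9
tool_pos: [0.448, -0.0356, 0.1901]
tool_rot: [-3.141, 0.0, 0.008]
contact_force: [1.2, -0.4, 0.2]
opening: 0.0004
grip_force: 0.0
```

Emit:
step_arm([
  [0,0,0,4,0,0,0],
  [0,0,0,8,0,0,0],
  [0,0,0,12,0,0,0],
  [0,1,0.3,16,0,0,0],
  [0,4,0.5,18,0,0,0],
])

```text
time: 4.32
tool_pos: [0.4881, -0.0306, 0.3756]
tool_rot: [3.139, -0.01, 0.008]
contact_force: [2.2, -0.7, 1.8]
opening: 0.0001
grip_force: 0.0
```

Emit:
step_arm([
  [0,4,0,0,0,0,0],
  [0,8,0,0,0,0,0],
  [0,12,0,0,0,0,0],
  [0,16,0,0,0,0,0],
  [0,20,0,0,0,0,0],
])

```text
time: 4.73
tool_pos: [0.6901, -0.0305, 0.3689]
tool_rot: [3.141, -0.002, 0.009]
contact_force: [1.5, -0.8, 1.2]
opening: 0.0006
grip_force: 0.0
```

Run:
```python
from h import *
import cv2
s=observe();print(s['time'],s['tool_pos'],s['tool_rot'],s['contact_force'])
im=read_camera("scene")[90:250,170:384];im2=read_camera("side")[70:230,130:344]
cv2.imwrite("pics/c.png",cv2.resize(np.vstack([im,im2])[:,:,::-1],None,fx=1.87,fy=1.87,interpolation=cv2.INTER_CUBIC))
```

```text
4.7333 [ 0.69013527 -0.03052661  0.36886678] [ 3.14134595e+00 -2.26411461e-03  8.85827205e-03] [ 1.5175836  -0.78828639  1.21133277]
```

View pics/c.png

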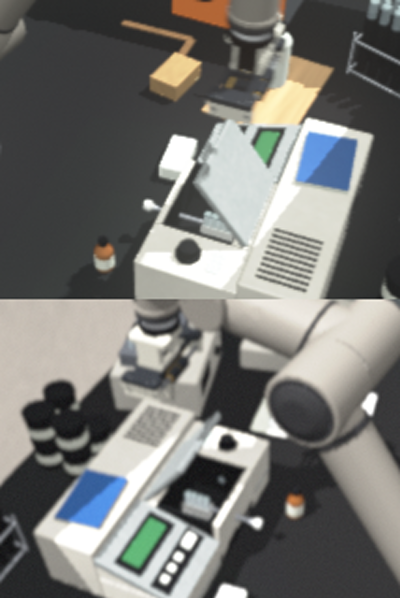

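The rod is in, and the fingers hang above and behind the lid's outer face. Going down behind it.

Emit:
step_arm([
  [0,1,0,-3,0,0,0],
  [0,1,0,-6,0,0,0],
  [0,1,0,-9,0,0,0],
  [0,0,0,-9.5,0,0,0],
  [0,-1,0,-9.5,0,0,0],
])

```text
time: 5.25
tool_pos: [0.6766, -0.0305, 0.2698]
tool_rot: [-3.141, 0.005, 0.009]
contact_force: [-0.5, -0.2, 1.1]
opening: 0.0003
grip_force: 0.0
```

Emit:
step_arm([
  [0,-0.5,0,-0.1,0,0,0],
  [0,-1.0,0,-0.3,0,0,0],
  [0,-1.5,0,-0.6,0,0,0],
  [0,-2.0,0,-0.9,0,0,0],
])

```text
time: 5.58
tool_pos: [0.6583, -0.0308, 0.2657]
tool_rot: [3.141, -0.003, 0.009]
contact_force: [1.1, 0.1, 1.4]
opening: 0.0001
grip_force: 0.7
```

Emit:
step_arm([
  [0,-0.7,0,-0.5,0,0,0],
  [0,-1.3,0,-0.9,0,0,0],
  [0,-1.85,0,-1.4,0,0,0],
  [0,-2.4,0,-1.9,0,0,0],
  [0,-2.9,0,-2.4,0,0,0],
])

```text
time: 6.0
tool_pos: [0.6293, -0.031, 0.2413]
tool_rot: [3.141, -0.003, 0.009]
contact_force: [1.5, -1.2, 1.2]
opening: 0.0003
grip_force: 0.6
```

Emit:
step_arm([
  [0,-0.5,0,-0.55,0,0,0],
  [0,-0.95,0,-1.1,0,0,0],
  [0,-1.4,0,-1.7,0,0,0],
  [0,-1.8,0,-2.3,0,0,0],
  [0,-2.1,0,-2.95,0,0,0],
])

```text
time: 6.42
tool_pos: [0.6077, -0.0307, 0.211]
tool_rot: [3.141, -0.0, 0.009]
contact_force: [-0.7, -0.7, 1.4]
opening: 0.0004
grip_force: 0.5
```

Emit:
step_arm([
  [0,-0.35,0,-0.65,0,0,0],
  [0,-0.65,0,-1.3,0,0,0],
  [0,-0.9,0,-2.0,0,0,0],
  [0,-1.15,0,-2.7,0,0,0],
  [0,-1.3,0,-3.3,0,0,0],
])

```text
time: 6.83
tool_pos: [0.5947, -0.0307, 0.1773]
tool_rot: [-3.142, 0.001, 0.009]
contact_force: [-0.8, -0.3, 1.4]
opening: 0.0002
grip_force: 0.4
```

Emit:
step_arm([
  [0,0,0,-0.4,0,0,0],
  [0,0,0,-0.8,0,0,0],
  [0,0,0,-1.1,0,0,0],
  [0,0,0,-1.4,0,0,0],
  [0,0,0,-1.7,0,0,0],
])

```text
time: 7.25
tool_pos: [0.5952, -0.0307, 0.1611]
tool_rot: [3.142, -0.0, 0.009]
contact_force: [-0.1, 0.3, 0.8]
opening: 0.0007
grip_force: 0.4
```

Emit:
step_arm([
  [0,0,0,-0.1,0,0,0],
  [0,0,0,-0.2,0,0,0],
  [0,0,0,-0.3,0,0,0],
  [0,0,0,-0.4,0,0,0],
])

```text
time: 7.58
tool_pos: [0.5951, -0.0307, 0.1573]
tool_rot: [3.141, -0.0, 0.009]
contact_force: [-0.6, 0.4, 0.5]
opening: 0.0006
grip_force: 0.4
```

Emit:
step_arm([
  [0,0,0,-0.1,0,0,0],
  [0,0,0,-0.2,0,0,0],
  [0,0,0,-0.2,0,0,0],
])

```text
time: 7.83
tool_pos: [0.5952, -0.0307, 0.1562]
tool_rot: [3.141, -0.001, 0.009]
contact_force: [-3.1, 0.5, 6.9]
opening: 0.0003
grip_force: 3.2
```

Emit:
step_arm([
  [0,0,0,-0.1,0,0,0],
  [0,0,0,-0.2,0,0,0],
  [0,0,0,-0.2,0,0,0],
])

```text
time: 8.08
tool_pos: [0.5952, -0.0307, 0.1561]
tool_rot: [3.141, -0.002, 0.009]
contact_force: [-7.3, 1.7, 17.1]
opening: 0.0003
grip_force: 8.6
```

Emit:
step_arm([
  [0,0,0,1,0,0,0],
  [0,0,0,4,0,0,0],
  [0,0,2,8,0,-0.1,0],
  [0,0,5,9,0,-0.2,0],
  [0,-0.8,8,9,0,-0.3,0],
])

```text
time: 8.5
tool_pos: [0.5908, 0.0494, 0.2486]
tool_rot: [3.139, -0.315, 0.007]
contact_force: [1.4, 0.2, -0.4]
opening: 0.0001
grip_force: 0.0
```

The lid bottomed out at z = 0.156, as it should. Now a close look at the keys and the closed lid before pressing.

Run:
```python
from h import *
import cv2,pickle
s=observe();print(s['time'],s['tool_pos'],s['tool_rot'])
m=camera_model("wrist");im=read_camera("wrist");np.save("pics/w2.npy",im);pickle.dump(m,open("pics/w2.pkl","wb"))
cv2.imwrite("pics/w2.png",cv2.resize(im[:,:,::-1],(800,600)))
```

```text
8.5 [0.59078217 0.04942649 0.24862597] [ 3.13917505 -0.31513158  0.00699202]
```

View pics/w2.png

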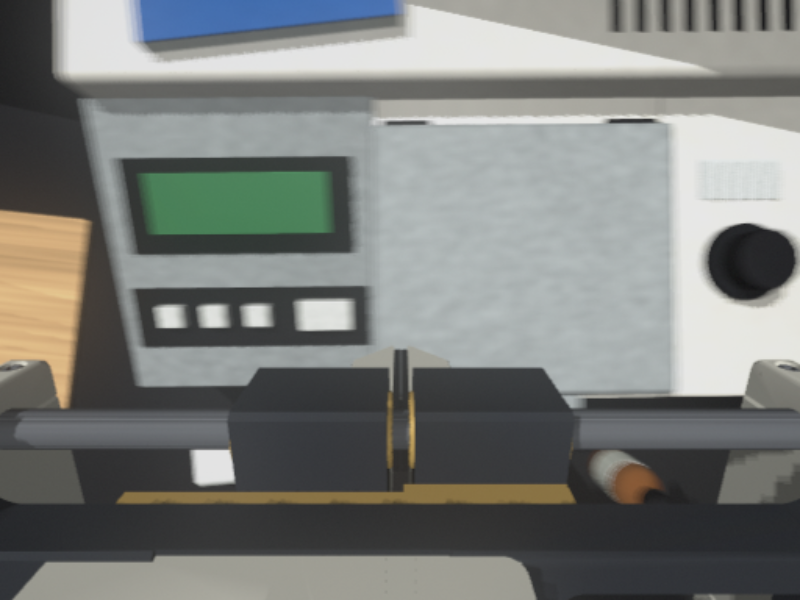

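The lid lies flat and shut. The zero key is at (324,314), and the small keys are at (257,315), (213,316) and (170,316).

Run:
```python
from h import *
import pickle
m=pickle.load(open("pics/w2.pkl","rb"))
P=[onz("",u/1.5625,v/1.5625,.115,m) for u,v in((324,314),(257,315),(213,316),(170,316))]
for p in P: print(np.round(p,4))
a,t,R,e=fit([(.053,y) for y in(.087,.134,.164,.194)],P);print(a,t,np.round(e,1).tolist())
k=R@[.053,.087]+t;print("key",k,"shift to 15 mm above along normal (cm)",100*(np.r_[k,.115]+.015*np.array([-.295,0,.955])-observe()['tool_pos']))
```

```text
[0.61   0.1023 0.115 ]
[0.6089 0.1485 0.115 ]
[0.608  0.1788 0.115 ]
[0.6078 0.2084 0.115 ]
0.021322311265175812 [0.5587905  0.01362661] [[-0.0, -0.5], [-0.0, 0.3], [0.2, -0.1], [-0.2, 0.3]]
key [0.60992355 0.10173683] shift to 15 mm above along normal (cm) [  2.39227045   4.66415346 -11.29731292]
```

Emit:
step_arm([
  [0,0.8,2.5,-2,0,0,0],
  [0,1.8,5.1,-5,0,0,0],
  [0,1.8,5.1,-8,0,0,0],
  [0,1.8,5.1,-10,0,0,0],
  [0,1.8,5.1,-10,0,0,0],
])

```text
time: 8.97
tool_pos: [0.602, 0.1006, 0.1381]
tool_rot: [3.138, -0.29, 0.01]
contact_force: [-0.1, -0.1, -0.9]
opening: 0.0005
grip_force: 0.0
```

Emit:
step_arm([
  [0,0,0,0,0,0,0],
  [0,0,0,0,0,0,0],
])

```text
time: 9.13
tool_pos: [0.6061, 0.1, 0.1448]
tool_rot: [3.139, -0.302, 0.009]
contact_force: [-0.0, 0.6, 0.1]
opening: 0.0002
grip_force: 0.0
```

Emit:
step_arm([
  [0,0,0,-1,0,0,0],
  [0,0.1,0,-1.8,0,0,0],
  [0,0.15,0,-2.4,0,0,0],
  [0,0.15,0,-2.4,0,0,0],
])

```text
time: 9.47
tool_pos: [0.6058, 0.1, 0.1178]
tool_rot: [3.139, -0.298, 0.009]
contact_force: [0.1, 0.8, -0.0]
opening: 0.0004
grip_force: 0.0
```

Emit:
step_arm([
  [0,0.06,0,-0.2,0,0,0],
  [0,0.12,0,-0.4,0,0,0],
  [0,0.18,0,-0.6,0,0,0],
  [0,0.18,0,-0.6,0,0,0],
])

```text
time: 9.8
tool_pos: [0.6087, 0.1003, 0.1134]
tool_rot: [3.139, -0.301, 0.009]
contact_force: [-1.4, -0.3, 2.8]
opening: 0.0007
grip_force: 1.4
```

Emit:
step_arm([
  [0,0.03,0,-0.1,0,0,0],
  [0,0.06,0,-0.2,0,0,0],
  [0,0.06,0,-0.2,0,0,0],
])

```text
time: 10.05
tool_pos: [0.6092, 0.1003, 0.1116]
tool_rot: [3.139, -0.301, 0.009]
contact_force: [-0.2, -0.6, 4.4]
opening: 0.0004
grip_force: 2.3
```

Emit:
step_arm([
  [0,0.03,0,-0.1,0,0,0],
  [0,0.06,0,-0.2,0,0,0],
  [0,0.06,0,-0.2,0,0,0],
])

```text
time: 10.3
tool_pos: [0.6096, 0.1003, 0.1108]
tool_rot: [3.139, -0.301, 0.009]
contact_force: [-7.5, -1.4, 13.9]
opening: 0.0004
grip_force: 7.7
```

The key is hard against its stop (about 16 N, after the 5.5 N spring). Releasing along the normal and lifting clear.

Emit:
step_arm([
  [0,0,0,0,0,0,0],
  [0,-0.15,0,0.5,0,0,0],
  [0,-0.6,0,2,0,0,0],
  [0,-1.5,0,5,0,0,0],
  [0,-2.5,0,8,0,0,0],
])

```text
time: 10.72
tool_pos: [0.5835, 0.1002, 0.1885]
tool_rot: [3.139, -0.296, 0.009]
contact_force: [0.4, -0.1, -0.3]
opening: 0.0001
grip_force: 0.0
```

Emit:
step_arm([
  [0,-2,-1,4,0,0,0],
  [0,-6,-3,6,0,0,0],
  [0,-10,-5,8,0,0,0],
  [0,-12,-6,8,0,0,0],
  [0,-12,-6,8,0,0,0],
])

```text
time: 11.13
tool_pos: [0.4603, 0.0391, 0.2707]
tool_rot: [3.138, -0.301, 0.009]
contact_force: [0.8, -0.2, 0.2]
opening: 0.0005
grip_force: 0.0
```

Run:
```python
from h import *
import cv2
s=observe();print(s['time'],s['tool_pos'],s['tool_rot'],s['contact_force'])
im=read_camera("wrist")
im2=cv2.resize(read_camera("side")[100:250,130:330],(512,384),interpolation=cv2.INTER_CUBIC)
im3=np.vstack([im,im2])[:,:,::-1]
cv2.imwrite("pics/e.png",cv2.resize(im3,(400,600),interpolation=cv2.INTER_AREA))
```

```text
11.1333 [0.46026445 0.03906022 0.2707338 ] [ 3.13784654 -0.30065284  0.0087764 ] [ 0.83837019 -0.19559701  0.21100289]
```

View pics/e.png

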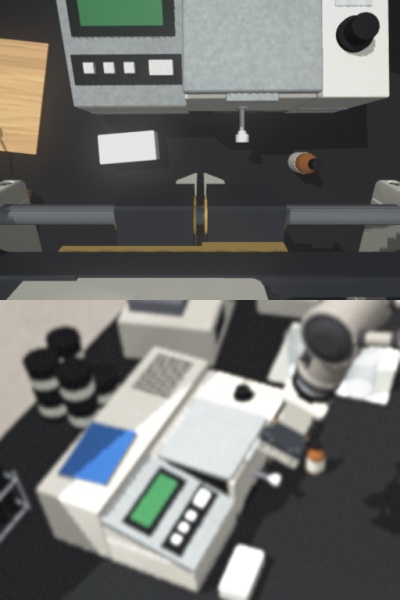

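The pictures show the rod home (knob at (242,137)), the lid flat, all keys up, and the box and dropper where they stood. Handing in.

```bash
python3 -c "
from cell import *
print(hand_in())"
```

```text
the job is handed in; nothing more can be done
None
```

I pushed the rod home, shut the lid gently, pressed the zero key right down and released it, then handed the job in at about 11 s; the last pictures show both home, all keys up, and the box and dropper in place.

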